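Wedge the heel of a boot last clear in its jig

TASK

On this boot-finishing bench, push the open drawer of the heel jig fully home until it clicks in at its detent. Then take the wooden wedge (not the flat block), lay it on the drawer floor behind the heel of the boot last and push it thin end first under the heel until the heel just lifts off its rest, by about 4 or 5 mm; finish while still gripping the wedge there, so that the wedge alone carries the heel. Touch the last only with the wedge and leave everything else on the bench where it lies.

Things in the scene. Friction and masses are not known exactly. Their poses are not given: they have to be found in the camera images.
- jig: Fixed grey base of the heel jig, 420 x 140 mm, side rails 34 mm high, end block 60 mm high at its far end. Origin on the bench, under the rear edge of the last's heel when the drawer is home. Its x axis is the direction in which the drawer closes and the wedge is pushed (heel to toe), roughly the world's +y; z up. The rails begin at x = -110 mm; nothing of the base lies beyond x = -110 mm.
- drawer (a joint): How far the drawer is open, m: 0 fully home, up to 0.10, growing as it moves along the jig's -x. Starts open. It slides with about 2 N; from 13 to 6 mm open a ball catch resists (about 4 N more), then pulls it home against the stop and keeps it there with about 4 N.
- drawer_lip (a point): Top of the drawer's upright front plate, middle of its outer face: the face to push, 185 mm from the heel edge towards the jig's -x. The plate is 112 mm wide, 12 mm thick, from 10 to 55 mm above the bench. With the drawer home this point is at x = -185 mm in the jig's frame.
- drawer_floor (a point): Middle of the free floor of the aluminium drawer, on the floor's surface, 20 mm above the bench, 87 mm in front of the heel edge. 173 mm of floor lie free between the front plate's inner face and the heel edge; the side walls are 104 mm apart and 12 mm high above the floor.
- last: The off-white boot last (265 mm long, 100 mm high, heel towards the drawer's front plate), 0.9 kg, hinged at its toe end on the drawer (hinge across the drawer, 235 mm from the heel edge), so that its heel can lift. Origin: middle of the rear lower edge of its steel heel plate; x towards the toe, z up. The heel plate is 50 mm wide and 85 mm long.
- heel (a point): Middle of the rear lower edge of the last's heel plate, where the wedge enters. At rest it is 30 mm above the bench, 10 mm above the drawer floor, with an open gap below; the dark rest that carries the heel is 60 mm further in and stops a wedge there. Its height less 30 mm is the lift.
- wedge: The loose wooden wedge, 130 mm long, 28 mm wide, about 0.11 kg, lying flat. Origin: centre of its underside; its x axis points to the thin end. The half at x = -5 to -65 mm is a grip block 36 mm high: grip it across its 28 mm width, at x = -35 mm. Starts between the robot and the jig, on one of two places, thin end roughly towards the world's +y.
- wedge_tip (a point): Thin end of the wedge, at x = +65 mm on its underside, 4 mm thick; from there the top rises evenly to 22 mm at x = -5 mm. Flat on the drawer floor it meets the heel edge when the tip is about 23 mm past that edge; then each 3.9 mm lifts the heel 1 mm, with 5 to 12 N of push.
- flat_block: A flat wooden block of the same wood, 110 x 30 x 26 mm, no taper, lying on the other of the two places. Not to be used. Origin: centre of its underside.
- spool: Bystander: black thread spool, 34 mm diameter, 40 mm high, standing between the wedge and the flat block. Origin under its centre.
- screwdriver: Bystander: screwdriver, 200 mm long, lying beyond the jig. Origin under its middle.
- pliers: Bystander: pliers with yellow handles, 170 mm long, lying to the right of the drawer. Origin near its middle.
- cement_jar: Bystander: jar, 68 mm diameter, 95 mm high, beyond the jig. Origin under its centre.
- spare_last: Bystander: a second off-white boot last, 265 mm long, lying loose on the bench to the left, outside the jig. Origin under its heel edge.
- tape_roll: Bystander: roll of tape, 90 mm diameter, 24 mm high, lying to the right, nearer the robot than the pliers. Origin under its centre.
Mind the look-alikes: they are no part of the job. Leave any black look-alike of the wedge alone.

How it is judged:
By the outcome, as a careful person would: the job done as asked, in the order asked, and still so for the second after the job is handed in, while the arm keeps its last pose, push and grip.
It also fails if it takes over 59 s, if anything falls off the work surface, if the arm or the gripper's body presses on something with over 40 N, if the wrist force passes 120 N, or if a joint passes its speed limit or range.

ROBOT

A 6-joint arm with a two-finger parallel gripper is mounted at the origin on the work surface. World frame = base frame: x ahead of the robot, y to its left, z up, the work surface at z = 0. Lengths are in m, angles in rad, forces in N, time in s.
With the tool pointing down it reaches from about 0.275 to 0.75 m from the base axis. Payload 10.2 kg.
Tool frame: the origin (TCP) lies at the very end of the fingers, on their centre line; the grasp point (between the pads) lies 19 mm behind it; x points along the fingers, y is the direction in which the jaws open and shut, and the axes are right-handed (so a half turn about x gives the same grasp; the last joint's range is limited). The gripper opens to 88 mm and grips with 3 to 60 N. Pads are 18 mm wide; open, the fingers measure 123 mm over their backs; the gripper's body (75 mm by 187 mm) begins 45 mm behind the grasp point.
Start: joints at [0.991, 0.313, 1.498, -0, 1.331, -0.223], TCP at [0.183, 0.492, 0.239] pointing down, gripper open.
Joint ranges: [-2.94, 2.94], [-0.97, 2.17], [0.19, 2.56], [-1.23, 4.37], [0.02, 3.11], [-2.88, 2.88]. Speed limits (rad/s): [2.39, 2.39, 3.01, 3.14, 3.14, 3.14].

INTERFACE

Orientations are given as [roll, pitch, yaw] about the fixed x, y, z axes, in that order (R = Rz(yaw) Ry(pitch) Rx(roll)).
In Python, from station import ctrl gives the robot as it stands.
- The arm moves only by the tool arm_command, never from a script. Its argument "motion" is a list of rows, each an object of numbers: "dx", "dy", "dz": the shift along the world's x, y, z in mm; "wx", "wy", "wz": the turn, a rotation vector about the world's x, y, z in degrees. A call has 1 to 10 rows; each row shifts and turns the pose as measured when the row begins; what a row does not reach is not made up. A row lasts 1/8 s, in which the tool goes at most 62.5 mm and 10.7 degrees, less where a joint would pass 70% of its speed; a pose out of reach is approached as far as the arm can. A call is refused whole if a number of a shift passes 62.5 or a number of a turn 10.7, either way. A call with a gripper value outside its range is refused whole. "gripper" is the closure in counts, from 0 (fully open) to 255 (shut), set as the call begins (left out, the last holds). The fingers move at their own pace and stop on an object; "newtons" is the grip in N (left out, the last holds). Time passes only in rows, so rows that do not move let the fingers close. It gives the time, the measured TCP pose, the force and the opening at its end, in the units of the state.
- ctrl.get_obs(): the state, without advancing time (a new reading comes with each control period).
- ctrl.snapshot(name): name is "side" or "top"; returns (picture, depth): 400x640x3 uint8, red, green, blue; 400x640 float32, m along the optical axis (not along the pixel's ray), 0 where there is no reading.
- ctrl.get_calibration(name): a dict with "intrinsics" (3x3 intrinsics, pixels), "origin" and "rotation" of the camera in the world. Camera axes: x right, y down, z forward; pixel columns grow to the right and rows downward; lengths in m; the calibration is good to about 2 mm. A picture is of the moment at which its call begins. get_calibration takes no time and is no camera call.
- ctrl.finish_job(): hands the job in, once; it reports no verdict.
Trained networks look in the newest picture that a camera, given by its name, has taken for a name from the list of things; names that differ only in an ending like _2 or _b are one class to them, and where a whole thing is asked for, a point or a joint stands for the part that bears it (a point fixed in the world has none). Each returns a list of dicts, best first, with "p" (0 to 1); they miss things now and then, are a little off and sometimes report something else, mostly with a low value. They report only what shows in the picture. A call takes as long as a camera call. They do not tell look-alikes from the thing itself.
- ctrl.find_in(camera, thing): "extent" ([left, top, right, bottom] in pixels, round what is visible of it).
The state is a dict: "time": time; "joints": joint angles; "qvel": joint speeds; "tau": joint torques, N m; "tool_pos": TCP position; "tool_rot": TCP orientation; "wrist_force": force on the tool from outside, world axes, zero at the start; "torque": the same for the moment, N m; "gripper_width": finger opening in m.
Only numpy, scipy, OpenCV 4.12 (cv2) and the standard library are available. Lean on these libraries where they do the work, as an engineer would, in place of code of your own. Each camera call takes 0.05 s, during which the arm holds its last target. There are 200 camera calls.

## Working session

There is one attempt and no reset: what is moved stays moved. The work goes in short steps, Python scripts to look and compute and a tool call to move; the robot and the scene stay as the last step left them, time stands still between calls to the robot, and variables do not carry over. Pictures are saved under pics/ and viewed, about 8 in all and at most 12, crops included, and the job is handed in when it is done.

Besides the shell and the picture viewer there is one more tool, called after ">>>" as name(argument=value, ...) on one line, values as JSON. arm_command: Moves the arm, as the interface text tells. Its arguments: {"type":"object","properties":{"motion":{"type":"array","items":{"type":"object","properties":{"dx":{"type":"number"},"dy":{"type":"number"},"dz":{"type":"number"},"wx":{"type":"number"},"wy":{"type":"number"},"wz":{"type":"number"}}}},"gripper":{"type":"number"},"newtons":{"type":"number"}},"required":["motion"]}

```bash
mkdir -p pics; cat > h.py <<'E'
import numpy as np, cv2
from station import ctrl
def snap(n,f=None):
    p,d=ctrl.snapshot(n); c=ctrl.get_calibration(n)
    if f: cv2.imwrite('pics/'+f,p[:,:,::-1])
    K=np.array(c['intrinsics']);R=np.array(c['rotation']);o=np.array(c['origin'])
    v,u=np.mgrid[:400,:640]
    X=np.stack([(u-K[0,2])/K[0,0]*d,(v-K[1,2])/K[1,1]*d,d],-1)@R.T+o
    X[d==0]=np.nan
    return p,d,X
E
python3 - <<'E'
from h import *
print(ctrl.get_obs())
for n in('top','side'):
    p,d,X=snap(n,n+'1.png'); c=ctrl.get_calibration(n); print(n,c)
    np.save(n+'1.npy',X)
    for t in ['wedge','flat_block','drawer_lip','last','spool','jig']:
        print(t,[(np.round(r['extent']).astype(int).tolist(),round(r['p'],2)) for r in ctrl.find_in(n,t)][:3])
E
```

```text
{'time': 0.0, 'joints': array([ 9.90613052e-01,  3.13423347e-01,  1.49842023e+00,  2.65511974e-05,
        1.33102548e+00, -2.23406111e-01]), 'qvel': array([ 3.61262709e-04, -4.78736695e-04, -8.17200366e-05,  2.38779848e-04,
        1.56542435e-03, -9.37684161e-04]), 'tau': array([ 1.02870825e-03, -4.02201498e+01, -2.52273345e+01,  6.94607059e-02,
        3.51592968e-02, -1.42889567e-04]), 'tool_pos': array([0.18322887, 0.49172436, 0.23818106]), 'tool_rot': array([-1.81439984,  1.56951966, -2.17118333]), 'wrist_force': array([ 0.14907999, -0.34815144, -0.1568166 ]), 'torque': array([ 0.01612176, -0.0409882 ,  0.06264448]), 'gripper_width': 0.08820896080125047}Traceback (most recent call last):
  File "<stdin>", line 4, in <module>
  File "h.py", line 8, in snap
    X=np.stack([(u-K[0,2])/K[0,0]*d,(v-K[1,2])/K[1,1]*d,d],-1)@R.T+o
      ~~~~~~~~~~~~~~~~~~~~~~~~~~~~~~~~~~~~~~~~~~~~~~~~~~~~~~~~~~~~^~
ValueError: operands could not be broadcast together with shapes (400,640) (3,)
```

```bash
sed -i "s/R=np.array(c\['rotation'\])/R=rot(c['rotation'])/; s/^def snap/from scipy.spatial.transform import Rotation as Ro\ndef rot(r):\n    r=np.array(r); return r if r.shape==(3,3) else Ro.from_euler('xyz',r).as_matrix()\ndef snap/" h.py
python3 - <<'E'
from h import *
for n in('top','side'):
    c=ctrl.get_calibration(n); print(n,c)
    p,d,X=snap(n,n+'1.png')
    np.save(n+'1.npy',X)
    for t in ['wedge','flat_block','drawer_lip','last','spool','jig']:
        print(t,[(np.round(r['extent']).astype(int).tolist(),round(r['p'],2)) for r in ctrl.find_in(n,t)][:3])
E
```

```text
top {'intrinsics': array([[520.89698405,   0.        , 315.96558454],
       [  0.        , 520.89698405, 209.79551833],
       [  0.        ,   0.        ,   1.        ]]), 'origin': array([0.41405486, 0.01279086, 1.80407867]), 'rotation': array([-3.08961892e+00,  2.57102159e-03, -1.58980145e+00])}
wedge [([349, 267, 389, 276], 0.87), ([345, 227, 385, 239], 0.81), ([405, 268, 438, 297], 0.8)]
flat_block [([266, 227, 296, 240], 0.79)]
drawer_lip [([241, 158, 375, 211], 0.85)]
last [([244, 169, 323, 204], 0.65)]
spool [([318, 228, 330, 238], 0.51)]
jig [([207, 156, 381, 219], 0.64)]
side {'intrinsics': array([[446.63145786,   0.        , 316.78731978],
       [  0.        , 446.63145786, 194.92374365],
       [  0.        ,   0.        ,   1.        ]]), 'origin': array([ 0.28159167, -0.92993091,  0.89089346]), 'rotation': array([-2.26081012, -0.00765818, -0.2492856 ])}
wedge [([216, 309, 260, 362], 0.86), ([286, 243, 309, 285], 0.78)]
flat_block [([419, 241, 438, 273], 0.72), ([269, 180, 282, 210], 0.69), ([341, 324, 401, 372], 0.2)]
drawer_lip [([296, 154, 392, 265], 0.94), ([236, 110, 308, 139], 0.29)]
last [([305, 154, 349, 212], 0.82)]
spool [([277, 212, 288, 233], 0.54)]
jig []
```

View pics/top1.png

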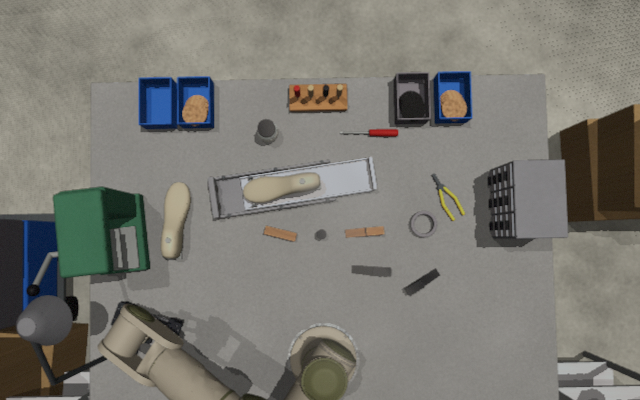

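View pics/side1.png

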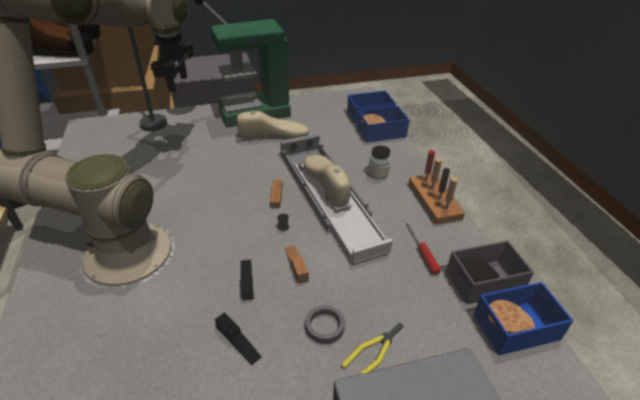

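```bash
python3 - <<'E'
from h import *
X=np.load('top1.npy'); im=cv2.imread('pics/top1.png')
hsv=cv2.cvtColor(im,cv2.COLOR_BGR2HSV)
for nm,(x0,y0,x1,y1) in dict(w=(338,220,395,246),b=(258,220,304,246)).items():
    m=np.zeros((400,640),bool); s=np.s_[y0:y1,x0:x1]
    m[s]=(hsv[s][...,1]>90)
    v,u=np.where(m); P=X[m]; P=P[~np.isnan(P).any(1)]
    r=cv2.minAreaRect(P[:,:2].astype(np.float32)*1000); print(nm,len(P),r)
    q=P[np.argsort(P[:,1])]
    for k in np.array_split(q,10): print(np.round(k.mean(0)*1000,1))
# jig: drawer floor/lip heights
g=(X[:,:,2]*1000)
print(np.round(g[150:225:3,300:385:4]).tolist().__repr__().replace('], [','\n'))
c=cv2.resize(im[140:290,200:400],(800,600),interpolation=cv2.INTER_CUBIC); cv2.imwrite('pics/c1.png',c)
E
```

```text
w 257 ((429.62811279296875, -148.97677612304688), (25.29435157775879, 125.56600189208984), 2.835969924926758)
[ 432.2 -205.3   33.7]
[ 431.4 -194.1   34.2]
[ 432.5 -182.7   36.3]
[ 429.9 -170.7   37.7]
[ 430.6 -157.9   36.8]
[ 429.  -143.7   20.6]
[ 427.6 -131.5   19.2]
[ 427.1 -118.9   13.2]
[ 425.9 -105.2   11.2]
[425.9 -92.6   8.5]
b 257 ((429.17523193359375, 140.80332946777344), (106.91056060791016, 27.737653732299805), 75.64395141601562)
[417.3  93.8  28.4]
[420.8 104.2  26.1]
[423.5 115.   25.6]
[425.  125.5  26.4]
[427.4 135.8  27.2]
[430.9 146.6  27.9]
[433.3 157.5  26.7]
[435.4 167.9  26.1]
[438.6 177.7  27.4]
[439.8 187.9  28. ]
[[5.0, 1.0, 8.0, 2.0, 4.0, 5.0, 3.0, -4.0, -8.0, -5.0, -1.0, -3.0, 4.0, 6.0, 5.0, -5.0, 10.0, 2.0, -3.0, 4.0, 1.0, 4.0
-3.0, -1.0, 2.0, 0.0, -2.0, 1.0, -1.0, -0.0, 2.0, 5.0, 1.0, -3.0, 1.0, 6.0, 6.0, -11.0, 1.0, 3.0, 3.0, 4.0, -1.0, -4.0
-3.0, -3.0, -4.0, -9.0, 3.0, 1.0, 3.0, 0.0, 1.0, -1.0, -1.0, 15.0, -1.0, 1.0, 6.0, 6.0, -7.0, -5.0, 2.0, -2.0, 0.0, 2.0
3.0, -1.0, -1.0, -4.0, -4.0, -4.0, -0.0, 39.0, 4.0, -4.0, 4.0, -5.0, 3.0, -2.0, 34.0, 32.0, 26.
[... 1985 characters left out ...]
-3.0, 5.0, 6.0, 4.0, 1.0, 3.0, 3.0, -0.0, 1.0, 3.0, -9.0, 0.0, 1.0, -4.0, 3.0, 9.0, 4.0, 2.0, -1.0
2.0, 4.0, -1.0, -6.0, -3.0, -3.0, 2.0, -2.0, -5.0, -3.0, 2.0, -3.0, 5.0, -4.0, 6.0, -7.0, -1.0, -6.0, 7.0, -5.0, 0.0, 0.0
-4.0, -1.0, 1.0, -5.0, -1.0, 3.0, 1.0, 0.0, -3.0, -1.0, -6.0, -0.0, 4.0, -2.0, 5.0, 2.0, 3.0, 6.0, -2.0, 2.0, -4.0, -6.0
5.0, 3.0, -3.0, -5.0, 6.0, 2.0, 0.0, -2.0, -3.0, -4.0, -6.0, 2.0, -6.0, -7.0, -10.0, 3.0, 6.0, -3.0, -4.0, 4.0, 0.0, 1.0
1.0, -2.0, -1.0, -3.0, -0.0, 9.0, 8.0, 3.0, -3.0, 5.0, -1.0, -4.0, 5.0, -5.0, 6.0, -0.0, 2.0, -3.0, -3.0, 1.0, -1.0, -3.0
5.0, -2.0, -1.0, -4.0, 4.0, 5.0, 5.0, 3.0, 2.0, 2.0, -1.0, 6.0, 1.0, 5.0, -5.0, 5.0, 1.0, 1.0, 6.0, 2.0, 6.0, 7.0]]
```

View pics/c1.png

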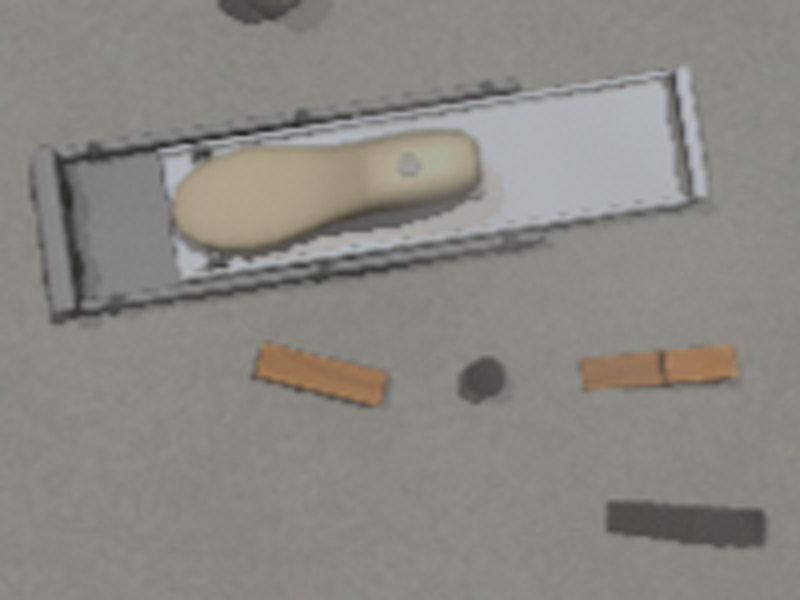

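```bash
python3 - <<'E'
from h import *
Xs=[np.load('top1.npy')]+[snap('top')[2] for _ in range(6)]
X=np.nanmedian(np.array(Xs),0)
np.save('topm.npy',X)
def rect(u0,u1,v0,v1,z0,z1):
    Q=X[v0:v1,u0:u1].reshape(-1,3)*1000; Q=Q[(Q[:,2]>z0)&(Q[:,2]<z1)]
    r=cv2.minAreaRect(Q[:,:2].astype(np.float32)); print(len(Q),Q.mean(0).round(1),np.round(r[0],1),np.round(r[1],1),round(r[2],1)); print(cv2.boxPoints(r).round(1).tolist())
    return Q
print('lip');L=rect(362,380,155,196,44,70)
print('end');E=rect(206,222,174,224,48,72)
a=E[:,:2].mean(0)-L[:,:2].mean(0);print('axis',a,np.degrees(np.arctan2(-a[0],a[1])),np.hypot(*a))
# rails z 28..42
for v0,v1 in((156,190),(190,216)):
    Q=X[v0:v1,222:345].reshape(-1,3)*1000;Q=Q[(Q[:,2]>27)&(Q[:,2]<40)]
    l=cv2.fitLine(Q[:,:2].astype(np.float32),cv2.DIST_HUBER,0,.01,.01).ravel();print('rail',len(Q),l,np.degrees(np.arctan2(-l[0],l[1])), Q[:,1].min())
Q=X[150:215,330:372].reshape(-1,3)*1000;print('floor z',np.median(Q[(Q[:,2]>12)&(Q[:,2]<28)][:,2]))
R=Ro.from_euler('xyz',ctrl.get_obs()['tool_rot']).as_matrix();print(R.round(4))
E
```

```text
lip
131 [ 628.8 -175.1   54.7] [ 629.1 -175.6] [110.8  12.5] 7.9
[[573.2999877929688, -177.0], [575.0999755859375, -189.39999389648438], [684.7999877929688, -174.10000610351562], [683.0999755859375, -161.8000030517578]]
end
287 [555.6 361.1  59.4] [556.  360.3] [139.2  25.8] 7.1
[[485.29998779296875, 364.5], [488.5, 338.79998779296875], [626.5999755859375, 356.1000061035156], [623.4000244140625, 381.70001220703125]]
axis [-73.25751564 536.27583215] 7.778695627255671 541.2563456906126
rail 472 [ 1.1150449e-01 -9.9376392e-01  6.4750653e+02  1.4731599e+02] -173.59795 -83.53427797844546
rail 450 [ 1.4355394e-01 -9.8964250e-01  5.2156726e+02  1.4284241e+02] -171.74644 -81.28507687579744
floor z 20.559416449815735
[[ 0.      0.3493  0.937 ]
 [ 0.      0.937  -0.3493]
 [-1.      0.      0.    ]]
```

>>> arm_command(motion=[{"dx": 37,"dy": -58,"wz": -6.2},{"dx": 37,"dy": -58,"wz": -6.2},{"dx": 37,"dy": -58,"wz": -6.2},{"dx": 37,"dy": -58,"wz": -6.2},{"dx": 37,"dy": -58,"wz": -6.2},{"dx": 37,"dy": -58,"wz": -6.2},{"dx": 37,"dy": -58,"wz": -6.2},{"dx": 37,"dy": -58,"wz": -6.2},{"dx": 37,"dy": -58,"wz": -6.2},{"dx": 37,"dy": -58,"wz": -6.2}], gripper=255, newtons=20)

```text
invalid input at $.motion[0]: expected keys dx, dy, dz, wx, wy, wz
```

>>> arm_command(motion=[{"dx": 37,"dy": -58,"dz": 0,"wx": 0,"wy": 0,"wz": -6.2},{"dx": 37,"dy": -58,"dz": 0,"wx": 0,"wy": 0,"wz": -6.2},{"dx": 37,"dy": -58,"dz": 0,"wx": 0,"wy": 0,"wz": -6.2},{"dx": 37,"dy": -58,"dz": 0,"wx": 0,"wy": 0,"wz": -6.2},{"dx": 37,"dy": -58,"dz": 0,"wx": 0,"wy": 0,"wz": -6.2},{"dx": 37,"dy": -58,"dz": 0,"wx": 0,"wy": 0,"wz": -6.2},{"dx": 37,"dy": -58,"dz": 0,"wx": 0,"wy": 0,"wz": -6.2},{"dx": 37,"dy": -58,"dz": 0,"wx": 0,"wy": 0,"wz": -6.2},{"dx": 37,"dy": -58,"dz": 0,"wx": 0,"wy": 0,"wz": -6.2},{"dx": 37,"dy": -58,"dz": 0,"wx": 0,"wy": 0,"wz": -6.2}], gripper=255, newtons=20)

```text
time: 2.3
tool_pos: [0.5182, -0.0384, 0.2399]
tool_rot: [1.307, 1.565, -0.161]
wrist_force: [1.1, 0.2, 0.7]
gripper_width: 0.0004
```

>>> arm_command(motion=[{"dx": 29,"dy": -46,"dz": 0,"wx": 0,"wy": 0,"wz": 0.5},{"dx": 29,"dy": -46,"dz": -20,"wx": 0,"wy": 0,"wz": 0.5},{"dx": 29,"dy": -46,"dz": -20,"wx": 0,"wy": 0,"wz": 0.5},{"dx": 29,"dy": -46,"dz": -30,"wx": 0,"wy": 0,"wz": 0.2},{"dx": 0,"dy": 0,"dz": 0,"wx": 0,"wy": 0,"wz": 0}])

```text
time: 2.92
tool_pos: [0.637, -0.2314, 0.1661]
tool_rot: [1.441, 1.565, -0.002]
wrist_force: [-0.6, 0.0, 0.2]
gripper_width: 0.0004
```

>>> arm_command(motion=[{"dx": 0,"dy": 0,"dz": -45,"wx": 0,"wy": 0,"wz": 0},{"dx": 0,"dy": 0,"dz": -45,"wx": 0,"wy": 0,"wz": 0},{"dx": 0,"dy": 0,"dz": -35,"wx": 0,"wy": 0,"wz": 0},{"dx": 0,"dy": 0,"dz": -5,"wx": 0,"wy": 0,"wz": 0},{"dx": -2.6,"dy": 20,"dz": 0,"wx": 0,"wy": 0,"wz": 0},{"dx": -1.3,"dy": 10,"dz": 0,"wx": 0,"wy": 0,"wz": 0},{"dx": -1.3,"dy": 10,"dz": 0,"wx": 0,"wy": 0,"wz": 0},{"dx": -1.3,"dy": 10,"dz": 0,"wx": 0,"wy": 0,"wz": 0}])

```text
time: 3.92
tool_pos: [0.6332, -0.1789, 0.044]
tool_rot: [1.062, 1.549, -0.38]
wrist_force: [-0.0, -2.3, -1.7]
gripper_width: 0.0001
```

>>> arm_command(motion=[{"dx": -1,"dy": 8,"dz": -3,"wx": 0,"wy": 0,"wz": 0},{"dx": -1,"dy": 8,"dz": -3,"wx": 0,"wy": 0,"wz": 0},{"dx": -1,"dy": 8,"dz": -2,"wx": 0,"wy": 0,"wz": 0},{"dx": -1,"dy": 8,"dz": 0,"wx": 0,"wy": 0,"wz": 0},{"dx": -1,"dy": 6,"dz": 0,"wx": 0,"wy": 0,"wz": 0},{"dx": -0.6,"dy": 5,"dz": 0,"wx": 0,"wy": 0,"wz": 0}])

```text
time: 4.68
tool_pos: [0.6286, -0.1371, 0.0367]
tool_rot: [0.868, 1.541, -0.573]
wrist_force: [1.2, -7.0, -0.9]
gripper_width: 0.0003
```

>>> arm_command(motion=[{"dx": -0.5,"dy": 4,"dz": 0,"wx": 0,"wy": 0,"wz": 0},{"dx": -0.5,"dy": 4,"dz": 0,"wx": 0,"wy": 0,"wz": 0},{"dx": -0.5,"dy": 4,"dz": 0,"wx": 0,"wy": 0,"wz": 0},{"dx": -0.5,"dy": 4,"dz": 0,"wx": 0,"wy": 0,"wz": 0}])

```text
time: 5.18
tool_pos: [0.6278, -0.1306, 0.0371]
tool_rot: [0.604, 1.525, -0.837]
wrist_force: [4.0, -24.4, -7.8]
gripper_width: 0.0002
```

>>> arm_command(motion=[{"dx": 1.3,"dy": -10,"dz": 0,"wx": 0,"wy": 0,"wz": 0},{"dx": 2.6,"dy": -20,"dz": 0,"wx": 0,"wy": 0,"wz": 0},{"dx": 0,"dy": -5,"dz": 40,"wx": 0,"wy": 0,"wz": 0},{"dx": 0,"dy": 0,"dz": 50,"wx": 0,"wy": 0,"wz": 0},{"dx": -40,"dy": 0,"dz": 50,"wx": 0,"wy": 0,"wz": 0},{"dx": -50,"dy": 0,"dz": 0,"wx": 0,"wy": 0,"wz": 0},{"dx": -40,"dy": 0,"dz": 0,"wx": 0,"wy": 0,"wz": 0},{"dx": -20,"dy": 0,"dz": 0,"wx": 0,"wy": 0,"wz": 0},{"dx": 0,"dy": 0,"dz": 0,"wx": 0,"wy": 0,"wz": 0}], gripper=100)

```text
time: 6.3
tool_pos: [0.478, -0.1683, 0.1782]
tool_rot: [0.661, 1.531, -0.782]
wrist_force: [0.6, -0.3, 0.4]
gripper_width: 0.0536
```

```bash
cat >> h.py <<'E'
def tool():
    o=ctrl.get_obs();R=Ro.from_euler('xyz',o['tool_rot']).as_matrix();p=o['tool_pos']*1000
    # rotvec (deg) to bring tool down with jaw angle th
    def fix(th):
        t=np.radians(th);y=np.array([np.cos(t),np.sin(t),0]);x=np.array([0,0,-1.]);T=np.stack([x,y,np.cross(x,y)],1)
        return np.degrees(Ro.from_matrix(T@R.T).as_rotvec()).round(2)
    return p.round(1),fix,np.degrees(np.arctan2(R[1,1],R[0,1])).round(2),o
E
python3 - <<'E'
from h import *
p,fix,th,o=tool();print(p,th,fix(3),fix(7.6),o['gripper_width'],o['wrist_force'])
Xs=[]
for i in range(5): im,d,x=snap('top','t2.png');Xs.append(x)
X=np.nanmedian(np.array(Xs),0)
def rect(u0,u1,v0,v1,z0,z1):
    Q=X[v0:v1,u0:u1].reshape(-1,3)*1000; Q=Q[(Q[:,2]>z0)&(Q[:,2]<z1)]
    r=cv2.minAreaRect(Q[:,:2].astype(np.float32)); print(len(Q),Q.mean(0).round(1),np.round(r[0],1),np.round(r[1],1),round(r[2],1))
rect(342,366,155,200,44,70)
snap('side','s2.png')
a=cv2.imread('pics/t2.png')[140:260,200:400];cv2.imwrite('pics/c2.png',cv2.resize(a,(800,480),interpolation=cv2.INTER_CUBIC))
E
```

```text
[ 478.  -168.3  178.2] 7.33 [ 1.66  1.55 -4.3 ] [1.6  1.62 0.3 ] 0.05362145516906173 [ 0.6293668  -0.33513607  0.35323492]
125 [ 620.2 -111.    55.1] [ 620.  -111.3] [110.4  12.4] 7.9
```

View pics/c2.png

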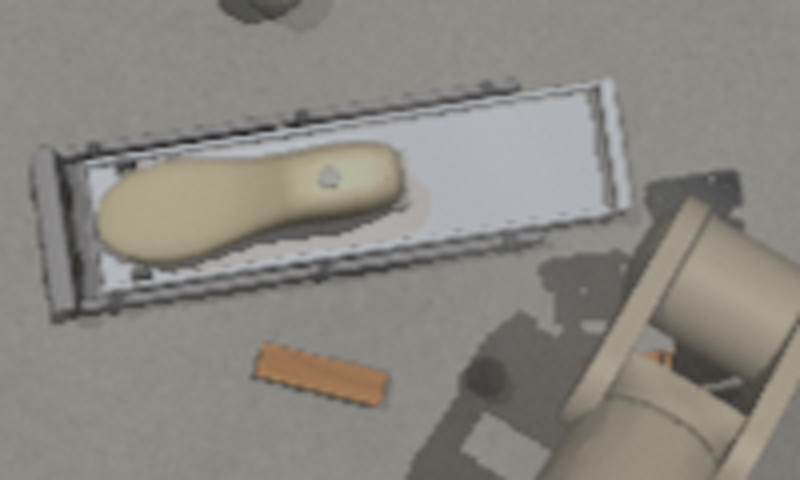

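>>> arm_command(motion=[{"dx": -46,"dy": -15,"dz": 0,"wx": 1.66,"wy": 1.55,"wz": -4.3},{"dx": 0,"dy": 0,"dz": -50,"wx": 0,"wy": 0,"wz": 0},{"dx": 0,"dy": 0,"dz": -50,"wx": 0,"wy": 0,"wz": 0},{"dx": 0,"dy": 0,"dz": -10,"wx": 0,"wy": 0,"wz": 0},{"dx": 0,"dy": 0,"dz": 0,"wx": 0,"wy": 0,"wz": 0}], gripper=90)

```text
time: 7.22
tool_pos: [0.4345, -0.1841, 0.0663]
tool_rot: [0.944, 1.568, -0.573]
wrist_force: [-0.6, -0.6, 0.0]
gripper_width: 0.0571
```

```bash
python3 - <<'E'
from h import *
p,fix,th,o=tool();print(p,th,fix(3),o['gripper_width'])
im,d,X=snap('side','s3.png')
hsv=cv2.cvtColor(cv2.imread('pics/s3.png'),cv2.COLOR_BGR2HSV)
cv2.imwrite('pics/c3.png',cv2.resize(cv2.imread('pics/s3.png')[170:310,220:400],(720,560),interpolation=cv2.INTER_CUBIC))
E
```

```text
[ 434.5 -184.1   66.3] 3.07 [ 0.08  0.12 -0.07] 0.05706498275190496
```

View pics/c3.png

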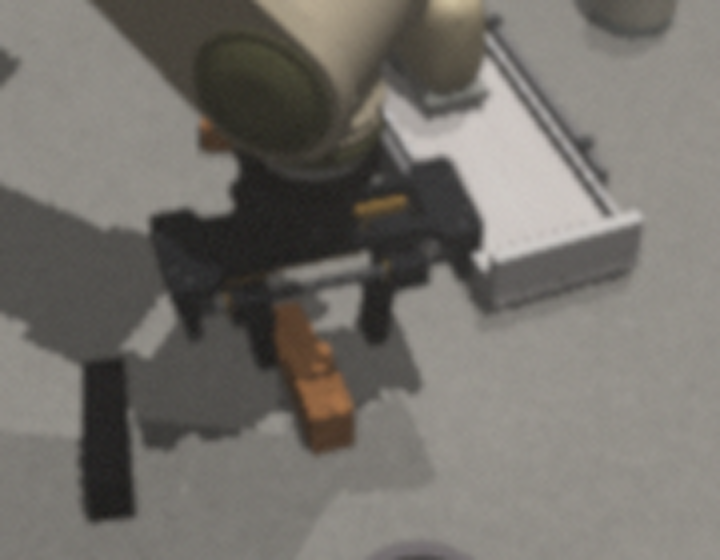

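>>> arm_command(motion=[{"dx": -2.5,"dy": 0,"dz": -25,"wx": 0,"wy": 0,"wz": 0},{"dx": 0,"dy": 0,"dz": -22,"wx": 0,"wy": 0,"wz": 0},{"dx": 0,"dy": 0,"dz": -8,"wx": 0,"wy": 0,"wz": 0},{"dx": 0,"dy": 0,"dz": 0,"wx": 0,"wy": 0,"wz": 0}])

```text
time: 7.78
tool_pos: [0.4362, -0.1865, 0.0165]
tool_rot: [0.884, 1.556, -0.632]
wrist_force: [0.1, -0.7, 0.0]
gripper_width: 0.0571
```

```bash
python3 - <<'E'
from h import *
p,fix,th,o=tool();print(p,th,fix(3),o['gripper_width'],o['wrist_force'])
E
```

```text
[ 436.2 -186.5   16.5] 3.14 [ 0.52  0.7  -0.14] 0.05713884731817307 [ 0.06850262 -0.66423249  0.0376775 ]
```

>>> arm_command(motion=[{"dx": -5,"dy": 2.5,"dz": -8,"wx": 0.5,"wy": 0.7,"wz": -0.1},{"dx": 0,"dy": 0,"dz": 0,"wx": 0,"wy": 0,"wz": 0}])

```text
time: 8.02
tool_pos: [0.4316, -0.1843, 0.0096]
tool_rot: [0.737, 1.569, -0.781]
wrist_force: [-1.3, 0.3, -0.1]
gripper_width: 0.0571
```

>>> arm_command(motion=[{"dx": 0,"dy": 0,"dz": 0,"wx": 0,"wy": 0,"wz": 0},{"dx": 0,"dy": 0,"dz": 0,"wx": 0,"wy": 0,"wz": 0},{"dx": 0,"dy": 0,"dz": 0,"wx": 0,"wy": 0,"wz": 0},{"dx": 0,"dy": 0,"dz": 0,"wx": 0,"wy": 0,"wz": 0},{"dx": 0,"dy": 0,"dz": 0,"wx": 0,"wy": 0,"wz": 0},{"dx": 0,"dy": 0,"dz": 0,"wx": 0,"wy": 0,"wz": 0}], gripper=255, newtons=50)

```text
time: 8.78
tool_pos: [0.432, -0.1846, 0.0102]
tool_rot: [0.791, 1.568, -0.726]
wrist_force: [0.1, -0.1, 0.5]
gripper_width: 0.0275
```

```bash
python3 - <<'E'
from h import *
p,fix,th,o=tool();print(p,th,fix(3),o['gripper_width'],o['wrist_force'])
E
```

```text
[ 432.  -184.6   10.2] 3.04 [ 0.12  0.13 -0.04] 0.027452439169606893 [ 0.07550429 -0.07996872  0.52073358]
```

>>> arm_command(motion=[{"dx": 0,"dy": 0,"dz": 40,"wx": 0,"wy": 0,"wz": 0},{"dx": 0,"dy": 0,"dz": 50,"wx": 0,"wy": 0,"wz": 0},{"dx": 20,"dy": 10,"dz": 30,"wx": 0,"wy": 0,"wz": 0},{"dx": 40,"dy": 28,"dz": 0,"wx": 0,"wy": 0,"wz": 1},{"dx": 40,"dy": 28,"dz": 0,"wx": 0,"wy": 0,"wz": 1},{"dx": 40,"dy": 28,"dz": 0,"wx": 0,"wy": 0,"wz": 1},{"dx": 30,"dy": 20,"dz": 0,"wx": 0,"wy": 0,"wz": 1},{"dx": 10,"dy": 13,"dz": 0,"wx": 0,"wy": 0,"wz": 0.6},{"dx": 0,"dy": 0,"dz": 0,"wx": 0,"wy": 0,"wz": 0}])

```text
time: 9.9
tool_pos: [0.6149, -0.0527, 0.1331]
tool_rot: [-0.896, 1.57, -2.333]
wrist_force: [-0.7, -0.1, -1.1]
gripper_width: 0.0275
```

```bash
python3 - <<'E'
from h import *
p,fix,th,o=tool();print(p,th,fix(7.6),o['gripper_width'],o['wrist_force'],o['torque'])
im,d,X=snap('side','s4.png')
cv2.imwrite('pics/c4.png',cv2.resize(cv2.imread('pics/s4.png')[110:280,220:420],(800,680),interpolation=cv2.INTER_CUBIC)[:600])
E
```

```text
[614.9 -52.7 133.1] 7.67 [ 0.03 -0.03 -0.07] 0.02753680384941312 [-0.74006799 -0.12860166 -1.13043125] [-0.11981883 -0.02145328  0.04650956]
```

View pics/c4.png

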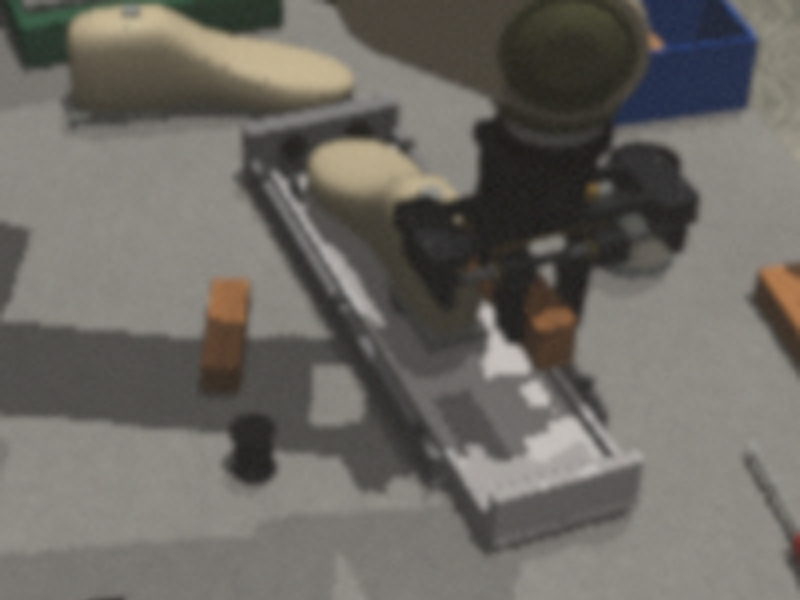

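>>> arm_command(motion=[{"dx": -2.5,"dy": -5,"dz": -40,"wx": 0,"wy": 0,"wz": 0},{"dx": 0,"dy": 0,"dz": -40,"wx": 0,"wy": 0,"wz": 0},{"dx": 0,"dy": 0,"dz": -10,"wx": 0,"wy": 0,"wz": 0},{"dx": 0,"dy": 0,"dz": 0,"wx": 0,"wy": 0,"wz": 0}])

```text
time: 10.45
tool_pos: [0.61, -0.0622, 0.0436]
tool_rot: [0.442, 1.568, -1.001]
wrist_force: [-0.2, 0.8, -0.9]
gripper_width: 0.028
```

```bash
cat >> h.py <<'E'
def rep():
    p,fix,th,o=tool(); r=p-[596,66,0]; print(p,'along',round(-.132*r[0]+.991*r[1],1),'lat',round(.991*r[0]+.132*r[1],1),th,fix(7.6),round(o['gripper_width'],4),o['wrist_force'].round(1),o['torque'].round(2),o['time'])
E
python3 -c "from h import *;rep()"
```

```text
[610.  -62.2  43.6] along -128.9 lat -3.0 7.34 [0.12 0.08 0.26] 0.028 [-0.2  0.8 -0.9] [-0.11  0.04  0.02] 10.45
```

>>> arm_command(motion=[{"dx": 3,"dy": 1,"dz": -10,"wx": 0.1,"wy": 0.1,"wz": 0.3},{"dx": 0,"dy": 0,"dz": -2,"wx": 0,"wy": 0,"wz": 0},{"dx": 0,"dy": 0,"dz": -1,"wx": 0,"wy": 0,"wz": 0}])

```text
time: 10.82
tool_pos: [0.6145, -0.0618, 0.0329]
tool_rot: [1.064, 1.566, -0.373]
wrist_force: [1.2, 0.3, -0.6]
gripper_width: 0.0278
```

```bash
python3 -c "from h import *;rep()"
```

```text
[614.5 -61.8  32.9] along -129.1 lat 1.5 7.65 [ 0.09  0.24 -0.05] 0.0278 [ 1.2  0.3 -0.6] [-0.02  0.06 -0.02] 10.825
```

>>> arm_command(motion=[{"dx": -1,"dy": 0,"dz": -2,"wx": 0.1,"wy": 0.2,"wz": 0},{"dx": 0,"dy": 0,"dz": -1.5,"wx": 0,"wy": 0,"wz": 0},{"dx": 0,"dy": 0,"dz": 0,"wx": 0,"wy": 0,"wz": 0}])

```text
time: 11.2
tool_pos: [0.6137, -0.0618, 0.0303]
tool_rot: [1.376, 1.57, -0.061]
wrist_force: [-0.5, 0.3, -1.0]
gripper_width: 0.0276
```

```bash
python3 -c "from h import *;rep()"
```

```text
[613.7 -61.8  30.3] along -129.0 lat 0.7 7.67 [ 0.    0.07 -0.07] 0.0276 [-0.5  0.3 -1. ] [-0.05  0.05 -0.  ] 11.2
```

>>> arm_command(motion=[{"dx": 0,"dy": 0,"dz": -1,"wx": 0,"wy": 0,"wz": 0},{"dx": 0,"dy": 0,"dz": -0.7,"wx": 0,"wy": 0,"wz": 0},{"dx": 0,"dy": 0,"dz": 0,"wx": 0,"wy": 0,"wz": 0}])

```text
time: 11.58
tool_pos: [0.6138, -0.0617, 0.0302]
tool_rot: [1.153, 1.569, -0.283]
wrist_force: [0.0, -0.1, -1.5]
gripper_width: 0.0276
```

```bash
python3 -c "from h import *;rep()"
```

```text
[613.8 -61.7  30.2] along -128.9 lat 0.8 7.69 [ 0.03  0.09 -0.09] 0.0276 [ 0.  -0.1 -1.5] [-0.1   0.07 -0.01] 11.575
```

>>> arm_command(motion=[{"dx": 0,"dy": 0,"dz": -2.5,"wx": 0,"wy": 0,"wz": 0},{"dx": 0,"dy": 0,"dz": -2,"wx": 0,"wy": 0,"wz": 0}])

```text
time: 11.82
tool_pos: [0.6139, -0.0618, 0.0301]
tool_rot: [0.819, 1.569, -0.617]
wrist_force: [-10.9, 1.8, 18.8]
gripper_width: 0.028
```

```bash
python3 -c "from h import *;rep()"
```

```text
[613.9 -61.8  30.1] along -129.0 lat 0.9 7.72 [ 0.07  0.1  -0.12] 0.028 [-10.9   1.8  18.8] [0.18 1.8  0.  ] 11.825
```

>>> arm_command(motion=[{"dx": -1,"dy": 0,"dz": 0.3,"wx": 0,"wy": 0,"wz": 0},{"dx": -1.4,"dy": 9,"dz": -0.3,"wx": 0,"wy": 0,"wz": 0},{"dx": -1.3,"dy": 9,"dz": -0.3,"wx": 0,"wy": 0,"wz": 0},{"dx": -1.3,"dy": 9,"dz": -0.3,"wx": 0,"wy": 0,"wz": 0},{"dx": -0.7,"dy": 5,"dz": -0.3,"wx": 0,"wy": 0,"wz": 0},{"dx": 0,"dy": 0,"dz": 0,"wx": 0,"wy": 0,"wz": 0}])

```text
time: 12.58
tool_pos: [0.6092, -0.0281, 0.0302]
tool_rot: [0.92, 1.564, -0.515]
wrist_force: [0.3, -1.3, 4.0]
gripper_width: 0.0274
```

```bash
python3 - <<'E'
from h import *
rep()
im,d,X=snap('side','s5.png')
cv2.imwrite('pics/c5.png',cv2.resize(cv2.imread('pics/s5.png')[140:250,290:410],(720,660),interpolation=cv2.INTER_CUBIC)[:600])
E
```

```text
[609.2 -28.1  30.2] along -95.0 lat 0.7 7.75 [ 0.18  0.32 -0.15] 0.0274 [ 0.3 -1.3  4. ] [-0.17  0.14 -0.03] 12.575
```

View pics/c5.png

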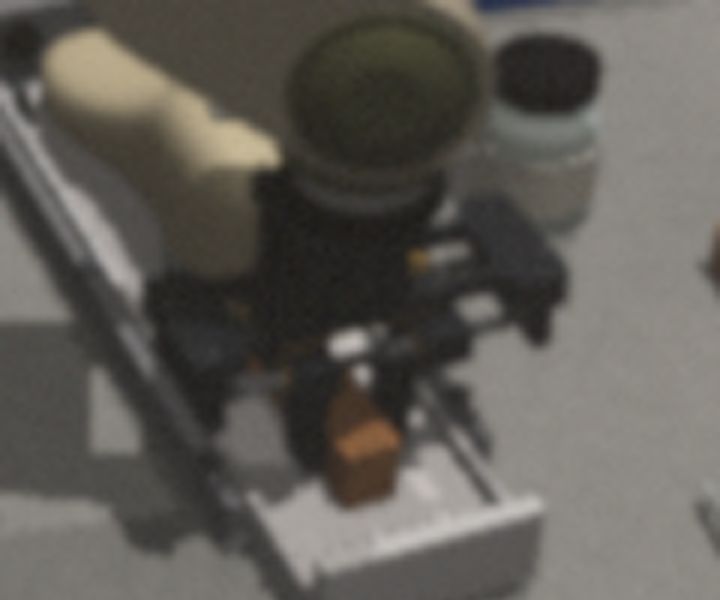

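```bash
cat >> h.py <<'E'
def stack(f,k=8):
    r={n:np.nanmedian(np.array([snap(n)[2] for _ in range(k)]),0) for n in('top','side')}
    np.savez(f,**r)
def lift(f0,f1):
    A=np.load(f0);B=np.load(f1);a=np.array([-.132,.991]);n=np.array([.991,.132])
    for c in('top','side'):
        P=A[c]*1000;Q=B[c]*1000;r=P[...,:2]-[596,66];s=r@a;l=r@n
        m=(s>0)&(s<200)&(abs(l)<48)&(P[...,2]>60)&(P[...,2]<140)&(abs(P-Q).max(-1)<15)
        # displacement along the ray -> compare heights via depth change, local slope ignored on top
        dz=(Q-P)[...,2][m];x=235-s[m]
        if c=='top' and m.sum()>20: print(c,m.sum(),'lift at heel',np.median(dz*235/x).round(2),'wls',(dz@x/(x@x)*235).round(2))
        elif c=='side' and m.sum()>20: print(c,m.sum(),'median 3D shift',np.median((Q-P)[m],0).round(2))
E
python3 - <<'E'
from h import *
stack('b0.npz');stack('b1.npz');lift('b0.npz','b1.npz')
E
```

```text
top 1196 lift at heel -0.23 wls -0.23
side 704 median 3D shift [ 0.01  0.04 -0.03]
```

>>> arm_command(motion=[{"dx": -1,"dy": 6,"dz": -0.3,"wx": 0.2,"wy": 0.3,"wz": 0},{"dx": -1,"dy": 6,"dz": -0.3,"wx": 0,"wy": 0,"wz": 0},{"dx": 0,"dy": 0,"dz": -0.3,"wx": 0,"wy": 0,"wz": 0}])

```text
time: 14.6
tool_pos: [0.6078, -0.0172, 0.0302]
tool_rot: [1.054, 1.569, -0.383]
wrist_force: [-2.6, 3.5, 9.1]
gripper_width: 0.0277
```

```bash
python3 -c "from h import *;rep()"
```

```text
[607.8 -17.2  30.2] along -84.0 lat 0.7 7.67 [ 0.04  0.1  -0.07] 0.0277 [-2.6  3.5  9.1] [0.56 0.42 0.05] 14.6
```

Now finer steps to find contact, near along = -77.

>>> arm_command(motion=[{"dx": -0.5,"dy": 4,"dz": 0,"wx": 0,"wy": 0,"wz": 0},{"dx": 0,"dy": 0,"dz": 0,"wx": 0,"wy": 0,"wz": 0}])

```text
time: 14.85
tool_pos: [0.6073, -0.0131, 0.0302]
tool_rot: [1.023, 1.569, -0.415]
wrist_force: [0.1, 1.4, 4.3]
gripper_width: 0.0277
```

>>> arm_command(motion=[{"dx": -0.5,"dy": 4,"dz": 0,"wx": 0,"wy": 0,"wz": 0},{"dx": 0,"dy": 0,"dz": 0,"wx": 0,"wy": 0,"wz": 0}])

```text
time: 15.1
tool_pos: [0.6071, -0.0104, 0.0301]
tool_rot: [0.574, 1.567, -0.863]
wrist_force: [0.5, 4.7, 5.8]
gripper_width: 0.0276
```

>>> arm_command(motion=[{"dx": -0.5,"dy": 4,"dz": 0,"wx": 0,"wy": 0,"wz": 0},{"dx": 0,"dy": 0,"dz": 0,"wx": 0,"wy": 0,"wz": 0}])

```text
time: 15.35
tool_pos: [0.6069, -0.0077, 0.0302]
tool_rot: [0.458, 1.565, -0.98]
wrist_force: [0.1, 4.0, 4.6]
gripper_width: 0.0279
```

```bash
python3 - <<'E'
from h import *
rep();stack('b2.npz');lift('b0.npz','b2.npz');lift('b1.npz','b2.npz')
E
```

```text
[606.9  -7.7  30.2] along -74.5 lat 1.1 7.62 [ 0.27  0.18 -0.02] 0.0279 [0.1 4.  4.6] [0.66 0.14 0.03] 15.35
top 1160 lift at heel 1.1 wls 1.19
side 603 median 3D shift [-0.12 -0.46  0.34]
top 1159 lift at heel 1.5 wls 1.42
side 598 median 3D shift [-0.15 -0.56  0.41]
```

>>> arm_command(motion=[{"dx": -0.6,"dy": 4,"dz": -0.2,"wx": 0.2,"wy": 0.2,"wz": 0},{"dx": -0.6,"dy": 4,"dz": -0.2,"wx": 0,"wy": 0,"wz": 0},{"dx": -0.6,"dy": 4,"dz": -0.2,"wx": 0,"wy": 0,"wz": 0},{"dx": 0,"dy": 0,"dz": 0,"wx": 0,"wy": 0,"wz": 0}])

```text
time: 16.65
tool_pos: [0.6066, -0.0028, 0.0302]
tool_rot: [0.115, 1.558, -1.323]
wrist_force: [0.5, 6.8, 4.2]
gripper_width: 0.0277
```

```bash
python3 - <<'E'
from h import *
rep();stack('b3.npz');lift('b0.npz','b3.npz');lift('b1.npz','b3.npz')
E
```

```text
[606.6  -2.8  30.2] along -69.6 lat 1.4 7.58 [0.71 0.18 0.02] 0.0277 [0.5 6.8 4.2] [1.36 0.11 0.05] 16.65
top 1121 lift at heel 2.91 wls 2.65
side 571 median 3D shift [-0.25 -0.92  0.7 ]
top 1120 lift at heel 2.88 wls 2.91
side 567 median 3D shift [-0.27 -1.11  0.81]
```

>>> arm_command(motion=[{"dx": 0,"dy": 0,"dz": 0,"wx": 0,"wy": 0,"wz": 0}])

```text
time: 17.58
tool_pos: [0.6066, -0.0027, 0.0302]
tool_rot: [0.106, 1.558, -1.331]
wrist_force: [-0.5, -0.4, 3.0]
gripper_width: 0.0277
```

>>> arm_command(motion=[{"dx": -1,"dy": 5,"dz": 0,"wx": 0.5,"wy": 0.2,"wz": 0}])

```text
time: 17.7
tool_pos: [0.6061, 0.0008, 0.0303]
tool_rot: [0.032, 1.564, -1.405]
wrist_force: [1.5, -9.2, -0.1]
gripper_width: 0.0281
```

>>> arm_command(motion=[{"dx": -0.6,"dy": 5,"dz": 0,"wx": 0.3,"wy": 0,"wz": 0}])

```text
time: 17.82
tool_pos: [0.6058, 0.0043, 0.0302]
tool_rot: [0.317, 1.567, -1.12]
wrist_force: [1.0, -10.2, 0.6]
gripper_width: 0.0276
```

```bash
python3 - <<'E'
from h import *
rep();stack('b4.npz');lift('b0.npz','b4.npz');lift('b1.npz','b4.npz')
rep()
E
```

```text
[605.8   4.3  30.2] along -62.4 lat 1.6 7.64 [ 0.22  0.1  -0.04] 0.0276 [  1.  -10.2   0.6] [-1.52 -0.03 -0.01] 17.825
top 1093 lift at heel 4.63 wls 4.65
side 538 median 3D shift [-0.36 -1.44  1.03]
top 1092 lift at heel 4.91 wls 4.87
side 535 median 3D shift [-0.41 -1.64  1.22]
[605.8   4.7  30.2] along -62.0 lat 1.6 7.64 [ 0.18  0.1  -0.04] 0.0274 [ 1.3 -7.8  0.7] [-1.04 -0.1  -0.  ] 18.625
```

```bash
python3 - <<'E'
from h import *
A=[np.load(f) for f in('b0.npz','b1.npz')];a=np.array([-.132,.991,0]);n=np.array([.991,.132,0])
O=np.array([596,66,0])+235*a
for hz in(25,35):
 for f in('b2.npz','b3.npz','b4.npz'):
  B=np.load(f)
  for c in('top','side'):
    P=(A[0][c]+A[1][c])*500;Q=B[c]*1000
    S=np.stack([cv2.GaussianBlur(P[...,i],(0,0),2) for i in range(3)],-1)
    gu=np.gradient(S,axis=1);gv=np.gradient(S,axis=0);N=np.cross(gu,gv);N/=np.linalg.norm(N,axis=-1,keepdims=True)
    r=P-O;s=r@a+235;l=r@n
    m=(s>10)&(s<215)&(abs(l)<40)&(P[...,2]>60)&(P[...,2]<140)&(abs(P-Q).max(-1)<15)&~np.isnan(N).any(-1)
    m=cv2.erode(m.astype(np.uint8),np.ones((5,5)))>0
    r=(P-O-[0,0,hz])[m];k=np.einsum('ij,ij->i',np.cross(np.broadcast_to(-n,r.shape),r),N[m])
    d=np.einsum('ij,ij->i',(Q-P)[m],N[m])
    for _ in range(5):
        th=k@d/(k@k);ok=abs(d-k*th)<3*1.48*np.median(abs(d-k*th));k,d=k[ok],d[ok]
    print(hz,f,c,len(k),'lift',round(abs(th)*235,2),'sign',np.sign(th),'sd',round(235*np.std(d-k*th)/np.sqrt(k@k),2))
E
```

```text
25 b2.npz top 881 lift 1.39 sign 1.0 sd 0.11
25 b2.npz side 313 lift 1.07 sign 1.0 sd 0.12
25 b3.npz top 855 lift 2.57 sign 1.0 sd 0.11
25 b3.npz side 299 lift 2.12 sign 1.0 sd 0.15
25 b4.npz top 838 lift 4.36 sign 1.0 sd 0.12
25 b4.npz side 264 lift 4.38 sign 1.0 sd 0.17
35 b2.npz top 879 lift 1.42 sign 1.0 sd 0.11
35 b2.npz side 313 lift 1.08 sign 1.0 sd 0.13
35 b3.npz top 855 lift 2.62 sign 1.0 sd 0.11
35 b3.npz side 299 lift 2.15 sign 1.0 sd 0.16
35 b4.npz top 839 lift 4.44 sign 1.0 sd 0.12
35 b4.npz side 264 lift 4.42 sign 1.0 sd 0.17
```

>>> arm_command(motion=[{"dx": 0,"dy": 0,"dz": 0,"wx": 0,"wy": 0,"wz": 0},{"dx": 0,"dy": 0,"dz": 0,"wx": 0,"wy": 0,"wz": 0}])

```text
time: 18.88
tool_pos: [0.6058, 0.0046, 0.0302]
tool_rot: [0.361, 1.567, -1.076]
wrist_force: [-0.1, -1.8, 3.7]
gripper_width: 0.0277
```

```bash
python3 - <<'E'
from h import *
rep();stack('b5.npz');lift('b0.npz','b5.npz');lift('b1.npz','b5.npz');rep()
X=np.load('b5.npz')['top']
Q=X[155:200,342:366].reshape(-1,3)*1000;Q=Q[(Q[:,2]>44)&(Q[:,2]<70)];print(len(Q),cv2.minAreaRect(Q[:,:2].astype(np.float32)))
t=snap('top','t6.png')[0];s=snap('side','s6.png')[0]
c=np.vstack([cv2.resize(t[130:260,200:460],(600,300)),cv2.resize(s[130:280,220:520],(600,300))]);cv2.imwrite('pics/c6.png',c[:,:,::-1])
E
```

```text
[605.8   4.6  30.2] along -62.1 lat 1.6 7.65 [ 0.19  0.1  -0.05] 0.0277 [-0.1 -1.8  3.7] [-0.24  0.16  0.05] 18.875
top 1093 lift at heel 5.1 wls 4.69
side 539 median 3D shift [-0.33 -1.27  0.94]
top 1092 lift at heel 5.18 wls 4.91
side 536 median 3D shift [-0.35 -1.34  1.01]
[605.8   4.6  30.1] along -62.1 lat 1.6 7.64 [ 0.18  0.1  -0.04] 0.0278 [-0.4 -1.5  4. ] [-0.29  0.12  0.05] 19.675
126 ((619.9346313476562, -111.26119995117188), (110.67729187011719, 12.119413375854492), 7.815262794494629)
```

View pics/c6.png

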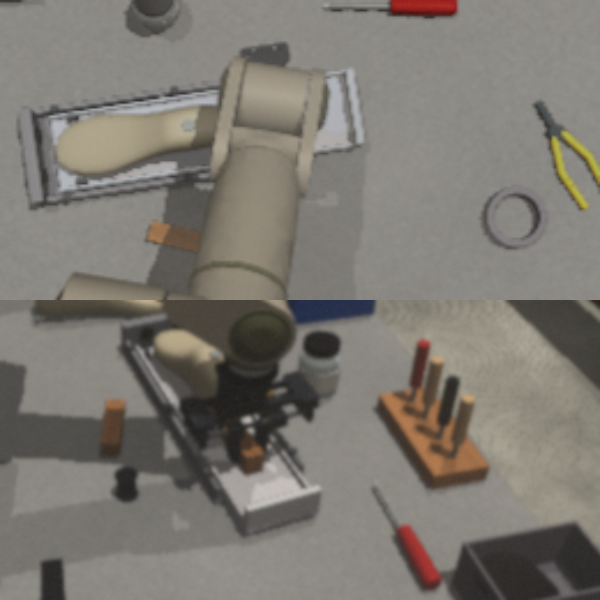

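The picture shows the drawer home, with its lip at the same place as after the push. The wedge is gripped on the floor behind the heel, and the bystanders have not moved. The arm is steady, so I am handing in.

```bash
python3 -c "
from h import *
print(ctrl.finish_job());rep()"
```

```text
the job is handed in; nothing more can be done
None
the job is handed in; nothing more can be done
```

I pushed the drawer home, then slid the wooden wedge under the heel until it lifted by an estimated 4.4 mm. I handed the job in at about 19.8 s with the wedge still gripped on the drawer floor.

- **Drawer:** It travelled about 65 mm to the stop, where the push reached 24 N. The lip is within about 1 mm of the predicted home place, and it had not moved when I measured it again at the end.
- **Lift:** The two cameras gave 4.4 mm each once I allowed for the tilt and slope of the last. A cruder reading from the top camera gave 4.7 to 5.2 mm. The nominal wedge geometry alone gives about 3.8 mm. I trust the 4.4 mm, but the readings do not fully agree.
- **Final state:** The arm was steady. The grip opening read 27.8 mm, and about 1.5 N of push and 4 N of downward force remained. The last close picture showed the bystanders in view where they lay. The arm hid the heel itself, so I judged the lift only from the movement of the last's upper surface.

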